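# Set the cellar cooler's dial and confirm

### The arm

A 6-joint arm with a two-finger parallel gripper is mounted at the origin on a cart in front of the work surface, level with it; the furniture and walls round the work are solid. World frame = base frame: x ahead of the robot, y to its left, z up, the work surface at z = 0. Lengths are in mm, angles in rad, forces in N, time in s.
With the tool pointing down it reaches from about 350 to 775 mm from the base axis. Payload 7.3 kg.
Tool frame: the origin (TCP) lies at the very end of the fingers, on their centre line; the grasp point (between the pads) lies 19 mm behind it (bot.grasp_offset is the distance from the TCP to the grasp point, in mm); z points along the fingers, y is the direction in which the jaws open and shut (so a half turn about z gives the same grasp; the last joint's range is limited). The gripper opens to 92 mm and grips with 3 to 60 N. Pads are 19 mm wide; open, the fingers measure 130 mm over their backs; the gripper's body (75 mm by 190 mm) begins 47 mm behind the grasp point.
Start: joints at [-1.468, 0.342, 1.524, -0, 1.275, -0.146], TCP at [129.298, -508.849, 226.741] pointing down, gripper open.
Joint ranges: [-2.53, 2.53], [-0.77, 2.02], [0.04, 2.7], [-1, 4.14], [0.28, 2.66], [-3.11, 3.11]. Speed limits (rad/s): [2.57, 2.57, 3.14, 3.14, 3.14, 3.14].

### API

Orientations are given as [roll, pitch, yaw] about the fixed x, y, z axes, in that order (R = Rz(yaw) Ry(pitch) Rx(roll)).
In Python, from plant import bot gives the robot as it stands.
- The arm moves only by the tool servo_tool, never from a script. Its arguments are lists of equal length, an entry for each row: "angular": the turn, a rotation vector about the world's x, y, z in degrees, a list of three; "slide": the shift along the world's x, y, z in mm, a list of three; "grip": the opening, from -1 (shut) to 1 (fully open), so that 0 is half open. In form: {"angular": [[ax, ay, az], ...], "slide": [[dx, dy, dz], ...], "grip": [grip, ...]}. A call has 1 to 10 rows; each row is the pose to reach, as a shift and turn from the pose commanded when the call began; what a row does not reach only later rows make up. A row lasts 1/12 s, in which the tool goes at most 41.7 mm and 7.16 degrees, less where a joint would pass 70% of its speed; a pose out of reach is approached as far as the arm can. A call with a gripper value outside its range is refused whole. The fingers move at their own pace and stop on an object; the grip force is fixed at half the most. Time passes only in rows, so rows that repeat a pose let the fingers close. It gives the time, the measured TCP pose, the force and the opening at its end, in the units of the state.
- bot.get_obs(): the state, without advancing time (a new reading comes with each control period).
- bot.capture(name): name is "side" or "top"; returns a dict with "img" (420x560x3 uint8, blue, green, red), "range_z" (420x560 float32, mm along the optical axis (not along the pixel's ray), 0 where there is no reading), "fov_y" (degrees; the focal length in pixels is half the picture's height over the tangent of half this angle, whatever the lens; pixels are square), "cx", "cy" (the principal point, pixels), "R" (3x3) and "t" (3): a world point X has camera coordinates R X + t. Camera axes: x right, y down, z forward; pixel columns grow to the right and rows downward; lengths in mm; the calibration is good to about 2 mm. A picture is of the moment at which its call begins.
- bot.close_job(): hands the job in, once; it reports no verdict.
The state is a dict: "time": time; "joint_positions": joint angles; "dq": joint speeds; "tau": joint torques, N m; "tool_pos": TCP position; "tcp_rot": TCP orientation; "contact_force": force on the tool from outside, world axes, zero at the start; "moment": the same for the moment, N m; "grip_width": finger opening in mm.
Only numpy, scipy, OpenCV 4.12 (cv2) and the standard library are available. Lean on these libraries where they do the work, as an engineer would, in place of code of your own. Each camera call takes 0.05 s, during which the arm holds its last target.

### The job

Set the cellar cooler: with a fingertip on the big knurled dial of the grey control box, stroke the dial clockwise until its white pointer clicks in at the long mark at the front, without letting it go past into the click after that. Then press the round steel button beside the dial fully in and let it spring back. Only touch, do not pick anything up, and leave the cork, tools, tin and jar around it where they are.

Things in the scene. Friction and masses are not known exactly. Their poses are not given: they have to be found in the camera images.
- dial_top (a point): Centre of the dial's top face, on its vertical axis (dial not pressed). Carries the box's axes: x to its back, y left, z up. The dial is a black disc, 110 mm across (too wide to grip), 20 mm thick; rim and flat face (30 to 52 mm from the axis) are knurled. Press on the face and drag along the circle. It floats on a spring: sinks from about 3 N, then 2 N more per mm, 4 mm at most.
- box_lid (a point): Centre of the lid (top surface) of the grey control box, 28 mm below the dial's face and 38 mm to -y of its axis; carries the box's axes. The box is 176 mm (x) by 250 mm (y), 55 mm high, fixed to the bench.
- pointer (a point): Outer end of the white pointer line on the dial's face, 53 mm from the axis; it turns with the dial.
- long_mark (a point): Middle of the long black mark (20 x 5 mm) on the lid, at the front: straight to -x of the dial's axis, 70 mm from it. The marks of the other three click stops are short and thin (7 mm): two to its right, one to its left.
- dial (a joint): Angle of the dial in rad, growing CLOCKWISE seen from above. Click stops at 0, 0.524, 1.047 (long mark) and 1.571. The pointer's bearing, from the box's -x counter-clockwise seen from above, is 1.047 minus this value. Springs pull it into the nearest stop; humps at 0.262, 0.785 and 1.309; passing one takes about 0.09 N m. It starts at the first or second stop.
- set_button_top (a point): Centre of the top of the round steel push button on the same lid, 120 mm to -y of the dial's axis; the cap is 28 mm in diameter and goes straight down 6 mm, needing about 5 N when fully in, and springs back.
- set_button (a joint): How far the button is pressed, in m: 0 out, 0.006 fully in.
- cork: Bystander: wine cork standing on the lid behind the button, 24 mm across, 42 mm high; loose. Origin at its underside.
- nail_tin: Bystander: round metal tin, 74 mm across, 61 mm high, standing on the bench to the right of the box; loose. Origin at its underside.
- whetstone: Bystander: grey whetstone, 48 x 152 x 24 mm, lying on the bench to the left of the box; loose. Origin at its underside.
- pliers: Bystander: pliers, 165 mm long, 12 mm high, lying in front of the box; loose. Origin at the underside.
- screwdriver: Bystander: small screwdriver, 155 mm long, 21 mm thick, lying to the right of the box; loose. Origin at the underside.
- jar: Bystander: glass jar with a lid, 62 mm across, 86 mm high, standing on the bench at the left, behind the whetstone; loose. Origin at its underside.

How it is judged (in metres and radians):
On the way, in this order (a step that is already met when the one before it is completed fails the run):
1. the dial has clicked in at the long mark and rests there (angle 1.047 +- 0.12 rad) (value of joint dial between 0.927 and 1.167 rad and velocity of joint dial between -0.1 and 0.1 rad/s), for 0.2 s.
2. the button is pressed in, at least 4.5 of its 6 mm, with the dial at the long mark (value of joint dial between 0.927 and 1.167 rad and value of joint set_button above 0.0045 m), for 0.05 s.
At the end, for the whole second after the job is handed in: The dial rests at the long mark's click stop (1.047 +- 0.12 rad) and the button, having been pressed after that, is out again (pressed less than 1.5 mm) (value of joint dial between 0.927 and 1.167 rad and velocity of joint dial between -0.05 and 0.05 rad/s and value of joint set_button below 0.0015 m); the robot touches nothing.
It fails at once if the dial goes past the long mark into the last click (beyond 1.309 rad) (value of joint dial above 1.309 rad).
It fails at once if the button is pressed (3 mm or more) while the dial is not at the long mark (value of joint set_button above 0.003 m and not (value of joint dial between 0.927 and 1.167 rad)).
It fails at once if a bystander is shoved, lifted or knocked over (more than 20 mm from where it stood, or the cork, tin or jar tipped over 0.4 rad) (distance of any of cork, nail_tin, whetstone, pliers, screwdriver, jar from where it was at the start of the episode above 0.02 m or angle between any of cork, nail_tin, jar's own z axis and vertical above 0.4 rad).
It also fails if it takes over 51 s, if anything falls off the work surface, if the arm or the gripper's body presses on something with over 40 N, if the wrist force passes 120 N, or if a joint passes its speed limit or range.

## Working session

There is one attempt and no reset: what is moved stays moved. The work goes in short steps, Python scripts to look and compute and a tool call to move; the robot and the scene stay as the last step left them, time stands still between calls to the robot, and variables do not carry over. Pictures are saved under pics/ and viewed, and the job is handed in when it is done.

Besides the shell and the picture viewer there is one more tool, called after "Request:" as name(argument=value, ...), one argument or row to a line, values as JSON. servo_tool: Moves the arm, as the interface text tells. Its arguments: {"type":"object","properties":{"angular":{"type":"array","items":{"type":"array","items":{"type":"number"}}},"slide":{"type":"array","items":{"type":"array","items":{"type":"number"}}},"grip":{"type":"array","items":{"type":"number"}}},"required":["angular","slide","grip"]}

```bash
mkdir -p pics; ls; python3 - <<'E'
from plant import bot
import cv2,pickle
o=bot.get_obs();print(o)
d={}
for n in("top","side"):
    c=bot.capture(n);d[n]=c;cv2.imwrite(f"pics/{n}0.png",c["img"]);print(n,c["fov_y"],c["cx"],c["cy"],c["R"],c["t"])
pickle.dump(d,open("d0.pkl","wb"))
E
```

```text
pics
{'time': 0.0, 'joint_positions': array([-1.46797617e+00,  3.42698113e-01,  1.52500942e+00,  2.40924880e-05,
        1.27541546e+00, -1.46007200e-01]), 'dq': array([-1.88786474e-03, -5.38018277e-04,  1.21566359e-03,  2.01732800e-04,
        4.99610871e-05, -5.77113785e-04]), 'tau': array([-1.81397656e-03, -4.31246388e+01, -2.44222319e+01,  7.14331074e-02,
        5.60276338e-02, -1.41945525e-04]), 'tool_pos': array([ 129.27322302, -508.4140869 ,  226.0603961 ]), 'tcp_rot': array([-3.14008194e+00, -2.45441318e-04,  2.48820141e-01]), 'contact_force': array([ 0.18438065, -0.74163544, -0.22598377]), 'moment': array([ 0.03449016, -0.04335117,  0.03320099]), 'grip_width': 91.72080551205978}
top 56.459919543608365 279.22778916205027 206.93461988538644 [[-0.02086748 -0.99974653  0.00845097]
 [-0.99396391  0.01983469 -0.10789961]
 [ 0.10770464 -0.01065155 -0.99412588]] [ 22.91844761 532.68726647 876.16517697]
side 48.99539683857789 283.2591931811627 208.5824971200025 [[ 0.9495588  -0.31356666  0.00374526]
 [-0.18743354 -0.57709005 -0.79488096]
 [ 0.25140952  0.75408423 -0.60675385]] [-498.99168785  174.12753203  822.9656513 ]
```

View pics/top0.png

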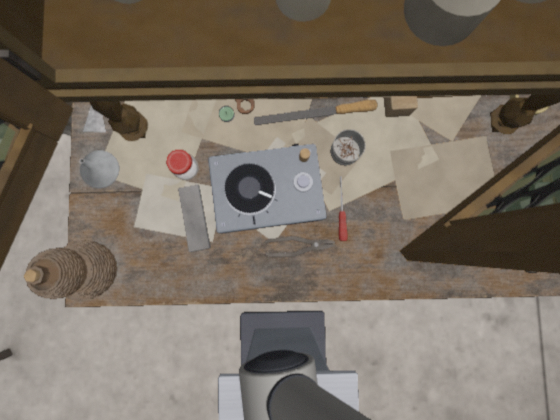

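View pics/side0.png

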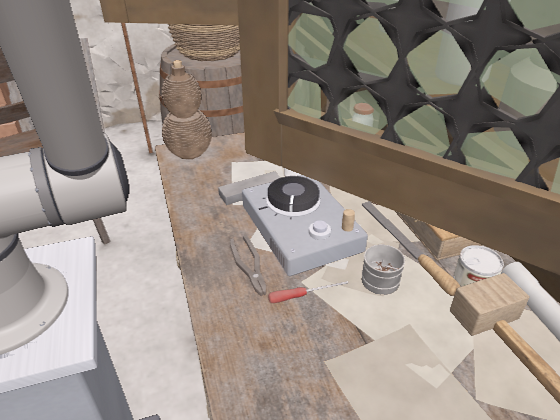

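```bash
cat > h.py <<'E'
import numpy as np,cv2,pickle
def f(c): return 210/np.tan(np.radians(c["fov_y"]/2))
def px2w(c,u,v,z=None):
    k=f(c);r=np.array([(u-c["cx"])/k,(v-c["cy"])/k,1]);R,t=c["R"],c["t"]
    o=-R.T@t;d=R.T@r
    if z is None:
        return o+d*c["range_z"][int(round(v)),int(round(u))]
    return o+d*(z-o[2])/d[2]
def proj(c,X):
    p=c["R"]@np.asarray(X,float)+c["t"];return p[:2]/p[2]*f(c)+[c["cx"],c["cy"]]
E
python3 - <<'E'
import pickle,cv2
from h import *
d=pickle.load(open("d0.pkl","rb"))
c=d["top"]["img"][135:240,190:350];cv2.imwrite("pics/tc.png",cv2.resize(c,None,fx=5,fy=5,interpolation=cv2.INTER_CUBIC))
c=d["side"]["img"][160:280,230:390];cv2.imwrite("pics/sc.png",cv2.resize(c,None,fx=5,fy=5,interpolation=cv2.INTER_CUBIC))
T=d["top"]
for n,u,v in [("dial",249,188),("lid",275,210),("button",303,182),("cork",305,154),("tin",348,150),("jar",180,161),("bench",250,270),("shelf",280,75),("door",500,170),("doorL",20,120),("doorlow",430,250)]:
    print(n,px2w(T,u,v).round(1))
S=d["side"]
for n,u,v in [("dial",293,192),("button",320,230),("frame",262,80),("framelow",400,150),("bench",250,300)]: print(n,px2w(S,u,v).round(1))
E
```

```text
dial [570.   77.7  83.3]
lid [523.4  22.   55.5]
button [582.2 -41.1  76.2]
cork [639.5 -45.4  99.3]
tin [ 664.5 -152.6   28.9]
jar [632.  227.5  87.2]
bench [388.9  83.2   2.1]
shelf [700.4  10.1 355.7]
door [ 615.4 -524.8    0.7]
doorL [609.8 351.  432. ]
doorlow [ 431.  -162.6  459.2]
dial [568.3  65.4  81.3]
button [581.3 -55.1  70.3]
frame [ 432.8 -200.   442.2]
framelow [ 529.6 -343.   414.5]
bench [ 422.  -120.1   -3. ]
```

View pics/tc.png

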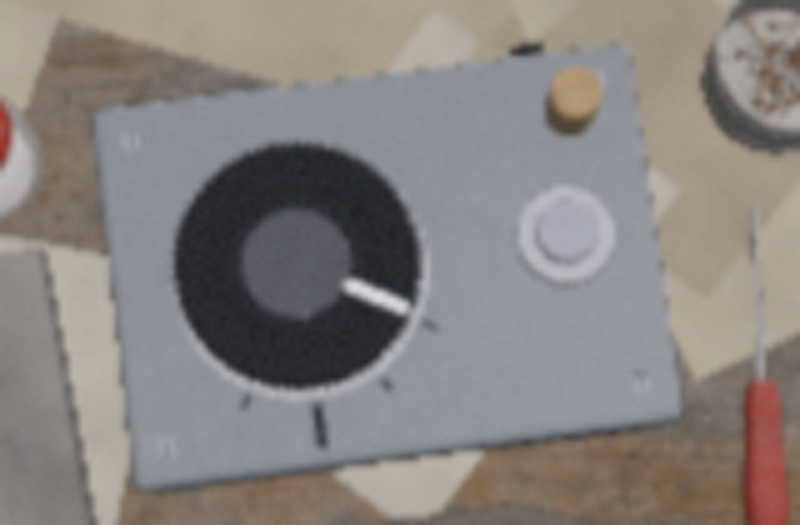

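View pics/sc.png

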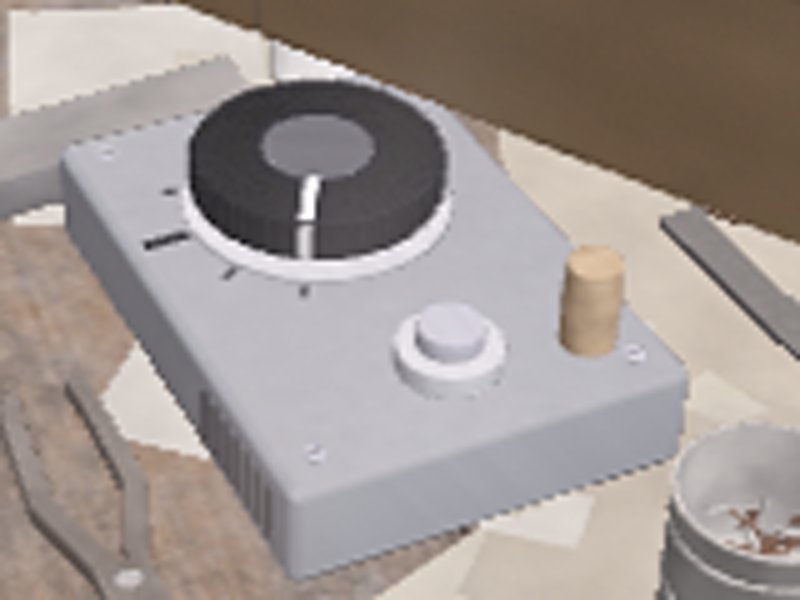

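```bash
python3 - <<'E'
import pickle,cv2
from h import *
d=pickle.load(open("d0.pkl","rb"))
T=d["top"];S=d["side"]
t=lambda u,v,z:px2w(T,190+(u+.5)/5-.5,135+(v+.5)/5-.5,z)
s=lambda u,v,z:px2w(S,230+(u+.5)/5-.5,160+(v+.5)/5-.5,z)
C=[t(*p,55) for p in [(97,108),(622,47),(680,418),(140,488)]]
for p in C:print("corner",p.round(1))
print("sides",[np.linalg.norm(C[i]-C[(i+1)%4]).round(1) for i in range(4)],"ctr",np.mean(C,0).round(1))
for i,j in[(1,0),(2,3)]:
    e=C[j]-C[i];print("yaw",np.degrees(np.arctan2(-e[0],e[1])))
for i,j in[(3,0),(2,1)]:
    e=C[j]-C[i];print("yaw",np.degrees(np.arctan2(e[1],e[0])))
# dial
print("dial top",t(299,265,83).round(1),"side",s(318,146,83).round(1))
print("long mark",t(321,428,55).round(1),s(166,241,55).round(1))
print("ptr",t(408,308,83).round(1))
for z in(68,72,76):print("btn",z,t(568,231,z).round(1),s(452,325,z).round(1))
print("cork top",t(575,92,97).round(1))
# heights
for nm,c,pts in (("T",T,[(250,188),(236,180),(265,180),(303,182),(297,176),(285,205)]),("S",S,[(294,188),(320,226),(310,232),(296,235)])):
    for u,v in pts:
        L=[px2w(c,u+a,v+b)[2] for a in(-1,0,1) for b in(-1,0,1)];print(nm,u,v,np.median(L).round(1),np.std(L).round(1))
E
```

```text
corner [649.4 169.6  55. ]
corner [673.4 -70.2  55. ]
corner [502.7 -91.1  55. ]
corner [476.3 150.7  55. ]
sides [np.float64(241.0), np.float64(171.9), np.float64(243.2), np.float64(174.1)] ctr [575.5  39.8  55. ]
yaw 5.705550878617702
yaw 6.228381668138374
yaw 6.2181607749357015
yaw 6.957984722047209
dial top [570.9  76.9  83. ] side [571.7  74.   83. ]
long mark [501.5  69.8  55. ] [501.9  65.8  55. ]
ptr [551.   29.6  83. ]
btn 68 [586.3 -42.2  68. ] [588.6 -37.4  68. ]
btn 72 [585.6 -41.9  72. ] [586.5 -41.9  72. ]
btn 76 [584.9 -41.6  76. ] [584.5 -46.3  76. ]
cork top [642.3 -44.8  97. ]
T 250 188 84.0 1.5
T 236 180 84.5 265.3
T 265 180 82.2 1.2
T 303 182 76.9 1.2
T 297 176 66.6 2.3
T 285 205 55.4 1.4
S 294 188 81.7 1.0
S 320 226 75.0 1.0
S 310 232 62.7 2.7
S 296 235 53.2 0.7
```

```bash
python3 - <<'E'
import pickle,cv2
from h import *
d=pickle.load(open("d0.pkl","rb"))
for n in("top","side"):
    c=d[n];k=f(c);v,u=np.mgrid[0:420,0:560];z=c["range_z"]
    P=np.stack([(u-c["cx"])/k*z,(v-c["cy"])/k*z,z],-1)-c["t"]
    W=P@c["R"];W=W[z>0]
    W=W[(W[:,2]>250)&(W[:,0]>250)]
    print(n,len(W))
    for y0 in range(-700,600,100):
        m=(W[:,1]>=y0)&(W[:,1]<y0+100)
        if m.sum()>20:
            q=W[m];print(y0,m.sum(),"x 1-99%",np.percentile(q[:,0],[1,50,99]).round(),"z",np.percentile(q[:,2],[1,50,99]).round())
E
```

```text
top 74218
-500 2448 x 1-99% [611. 757. 829.] z [290. 333. 355.]
-400 6979 x 1-99% [522. 712. 828.] z [292. 334. 469.]
-300 10576 x 1-99% [459. 697. 775.] z [295. 404. 609.]
-200 12822 x 1-99% [416. 457. 832.] z [297. 376. 663.]
-100 6080 x 1-99% [691. 753. 831.] z [290. 334. 388.]
0 6303 x 1-99% [252. 753. 837.] z [257. 334. 356.]
100 6221 x 1-99% [691. 755. 839.] z [292. 334. 356.]
200 6317 x 1-99% [691. 756. 839.] z [292. 334. 356.]
300 15710 x 1-99% [497. 691. 839.] z [304. 373. 490.]
400 762 x 1-99% [393. 461. 489.] z [251. 352. 386.]
side 70738
-500 14547 x 1-99% [575. 599. 627.] z [340. 417. 554.]
-400 29540 x 1-99% [508. 554. 749.] z [333. 465. 553.]
-300 19063 x 1-99% [435. 479. 752.] z [340. 454. 536.]
-200 3410 x 1-99% [415. 425. 832.] z [333. 445. 522.]
-100 671 x 1-99% [252. 801. 959.] z [254. 439. 459.]
0 71 x 1-99% [250. 254. 795.] z [251. 262. 332.]
200 170 x 1-99% [840. 958. 960.] z [357. 384. 396.]
300 689 x 1-99% [482. 515. 873.] z [332. 365. 390.]
400 2571 x 1-99% [258. 375. 486.] z [338. 363. 388.]
```

```bash
python3 - <<'E'
import numpy as np
s=np.array([129.3,-508.8,226.7])
W=[(-72,495),(-68,465),(-64,440),(-60,420),(-55.5,405),(-50.5,390),(-45,380),(-39.5,375),(-34,370),(-28.5,370)]
p=s
for i,(a,r) in enumerate(W):
    q=np.array([r*np.cos(np.radians(a)),r*np.sin(np.radians(a)),226.7-7.5*(i+1)])
    print((q-s).round(),np.linalg.norm(q-p).round(1));p=q
E
```

```text
[24. 38. -8.] 45.4
[ 45.  78. -15.] 45.6
[ 64. 113. -22.] 41.0
[ 81. 145. -30.] 36.8
[100. 175. -38.] 36.5
[119. 208. -45.] 38.5
[139. 240. -52.] 39.0
[160. 270. -60.] 37.3
[177. 302. -68.] 36.9
[196. 332. -75.] 36.3
```

Request:
servo_tool(
  angular=[
    [0,0,2],
    [0,0,4],
    [0,0,6],
    [0,0,8],
    [0,0,10],
    [0,0,12],
    [0,0,14],
    [0,0,16],
    [0,0,18],
    [0,0,20],
  ],
  slide=[
    [22,35,-8],
    [44,71,-15],
    [64,106,-22],
    [81,140,-30],
    [100,173,-38],
    [119,207,-45],
    [139,239,-52],
    [160,270,-60],
    [177,302,-68],
    [196,332,-75],
  ],
  grip=[-1,-1,-1,-1,-1,-1,-1,-1,-1,-1],
)

```text
time: 0.93
tool_pos: [325.4, -174.8, 151.3]
tcp_rot: [-3.141, 0.0, 0.599]
contact_force: [0.5, -0.6, 0.2]
grip_width: 30.1
```

Request:
servo_tool(
  angular=[
    [0,0,1],
    [0,0,2],
    [0,0,2],
    [0,0,2],
    [0,0,2],
    [0,0,2],
    [0,0,2],
    [0,0,2],
    [0,0,2],
    [0,0,2],
  ],
  slide=[
    [18,36,0],
    [32,73,0],
    [43,112,0],
    [60,148,0],
    [85,180,0],
    [115,207,0],
    [147,225,0],
    [180,228,-10],
    [212.7,228,-25],
    [212.7,228,-35],
  ],
  grip=[-1,-1,-1,-1,-1,-1,-1,-1,-1,-1],
)

```text
time: 1.77
tool_pos: [542.7, 51.6, 115.0]
tcp_rot: [3.14, -0.002, 0.634]
contact_force: [-2.4, -0.4, 0.2]
grip_width: 0.7
```

```bash
python3 - <<'E'
from plant import bot
import cv2,pickle
d={}
for n in("top","side"):
    c=bot.capture(n);d[n]=c
    i=c["img"][120:260,180:360] if n=="top" else c["img"][80:300,200:400]
    cv2.imwrite(f"pics/{n}1.png",cv2.resize(i,None,fx=3,fy=3,interpolation=cv2.INTER_CUBIC))
pickle.dump(d,open("d1.pkl","wb"));print(bot.get_obs())
E
```

```text
{'time': 1.8667, 'joint_positions': array([-4.68401245e-02,  4.85926022e-01,  1.63618149e+00, -1.82253505e-04,
        1.02532788e+00,  8.90987882e-01]), 'dq': array([-0.00664691, -0.06252002,  0.02038353,  0.00214383,  0.03343719,
        0.00070451]), 'tau': array([ 3.34299810e-03, -4.61263776e+01, -2.26209801e+01,  8.06923863e-02,
       -6.02303948e-01,  1.48692570e-02]), 'tool_pos': array([536.54153467,  51.28420609, 113.98145222]), 'tcp_rot': array([-3.13804036,  0.00464145,  0.63307158]), 'contact_force': array([-0.52623327,  0.23225827,  0.30151395]), 'moment': array([-0.0111654 , -0.01527758,  0.00335631]), 'grip_width': 0.47533900129913775}
```

View pics/side1.png

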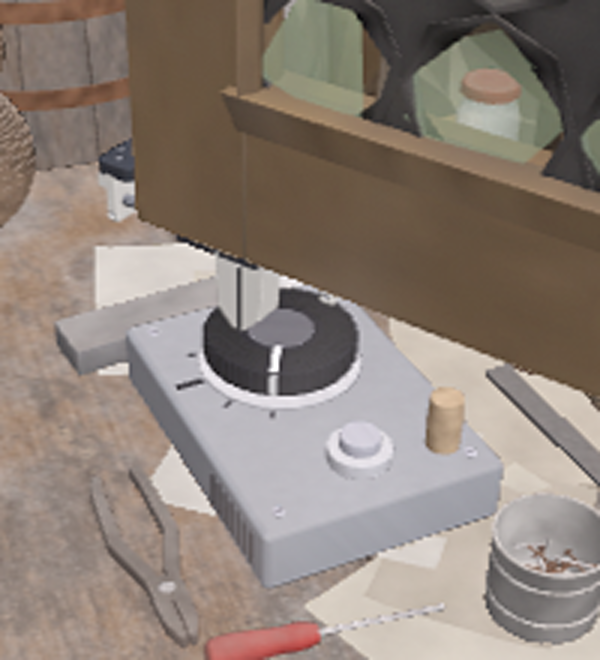

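View pics/top1.png

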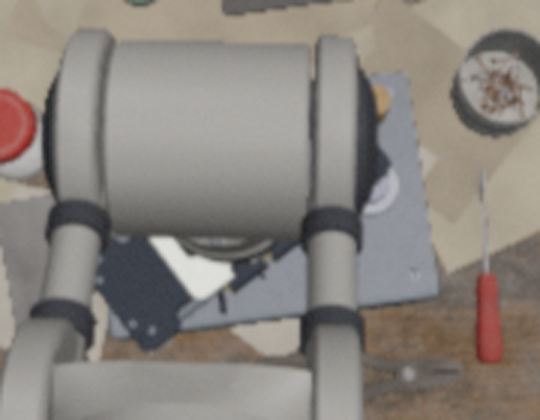

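Request:
servo_tool(
  angular=[
    [0,0,0],
    [0,0,0],
    [0,0,0],
    [0,0,0],
    [0,0,0],
  ],
  slide=[
    [0,0,-10],
    [0,0,-20],
    [0,0,-26],
    [0,0,-28],
    [0,0,-28],
  ],
  grip=[-1,-1,-1,-1,-1],
)

```text
time: 2.28
tool_pos: [537.3, 51.0, 88.5]
tcp_rot: [-3.141, 0.001, 0.632]
contact_force: [-1.1, -0.0, -0.1]
grip_width: 0.1
```

```bash
python3 - <<'E'
from plant import bot
from h import *
c=bot.capture("side")
o=bot.get_obs();print(o["tool_pos"],o["contact_force"],proj(c,o["tool_pos"]))
i=c["img"][150:240,230:350]
cv2.imwrite("pics/side2.png",cv2.resize(i,None,fx=6,fy=6,interpolation=cv2.INTER_CUBIC))
E
```

```text
[537.78227518  51.04975922  88.92260525] [ 0.08847364 -0.21589016  0.18830263] [281.29874541 195.47420504]
```

View pics/side2.png

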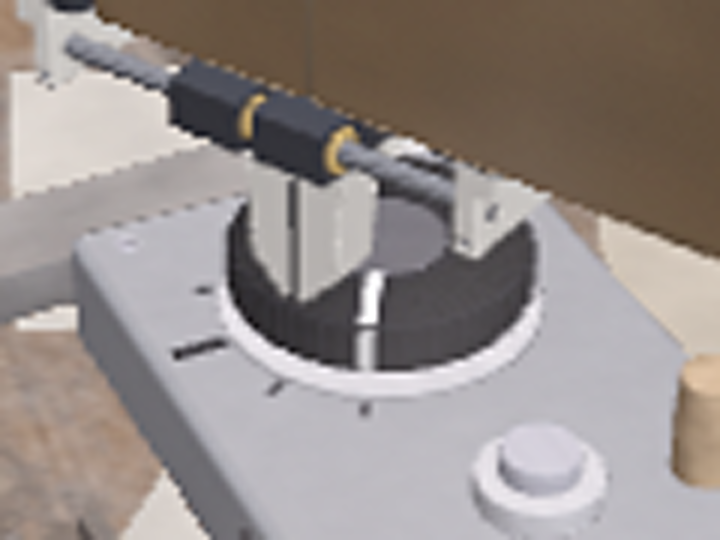

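Request:
servo_tool(
  angular=[
    [0,0,0],
    [0,0,0],
    [0,0,0],
    [0,0,0],
  ],
  slide=[
    [0,0,-3],
    [0,0,-6],
    [0,0,-6],
    [0,0,-6],
  ],
  grip=[-1,-1,-1,-1],
)

```text
time: 2.67
tool_pos: [538.2, 51.1, 83.1]
tcp_rot: [3.141, -0.0, 0.633]
contact_force: [-1.7, -0.4, 3.0]
grip_width: 0.3
```

Request:
servo_tool(
  angular=[
    [0,0,0],
    [0,0,0],
    [0,0,0],
    [0,0,0],
  ],
  slide=[
    [0,0,-1.5],
    [0,0,-2.5],
    [0,0,-2.5],
    [0,0,-2.5],
  ],
  grip=[-1,-1,-1,-1],
)

```text
time: 3.0
tool_pos: [538.2, 51.0, 80.8]
tcp_rot: [3.141, -0.0, 0.633]
contact_force: [-1.8, -1.0, 7.4]
grip_width: 0.3
```

Request:
servo_tool(
  angular=[
    [0,0,-3],
    [0,0,-6],
    [0,0,-9],
    [0,0,-12],
    [0,0,-15],
    [0,0,-18],
    [0,0,-21],
    [0,0,-24],
    [0,0,-27],
    [0,0,-30],
  ],
  slide=[
    [-1.2,1.8,0],
    [-2.4,3.6,0],
    [-3.4,5.5,0],
    [-4.3,7.4,0],
    [-5.2,9.4,0],
    [-5.9,11.4,0],
    [-6.5,13.5,0],
    [-7.0,15.6,0],
    [-7.4,17.7,0],
    [-7.7,19.8,0],
  ],
  grip=[-1,-1,-1,-1,-1,-1,-1,-1,-1,-1],
)

```text
time: 3.83
tool_pos: [530.0, 71.0, 80.7]
tcp_rot: [3.141, 0.0, 0.107]
contact_force: [-2.7, -1.4, 7.1]
grip_width: 0.5
```

```bash
cat > look.py <<'E'
import sys
from plant import bot
from h import *
c=bot.capture("side")
o=bot.get_obs();print(o["time"],o["tool_pos"].round(1),o["contact_force"].round(1))
C=np.array([571,75.5,83.])
for a in(0,.524,1.047,1.571):
    g=np.radians(186.3)+1.047-a;print(a,proj(c,C+53*np.array([np.cos(g),np.sin(g),0])).round(1)-[230,150])
i=c["img"][150:240,230:350]
cv2.imwrite(f"pics/{sys.argv[1]}.png",cv2.resize(i,None,fx=6,fy=6,interpolation=cv2.INTER_CUBIC))
E
python3 look.py side3
```

```text
3.8833 [530.   71.3  80.7] [-2.2 -1.   7.8]
0 [60.6 53.4]
0.524 [47.9 50.6]
1.047 [39.6 44.5]
1.571 [37.7 37. ]
```

View pics/side3.png

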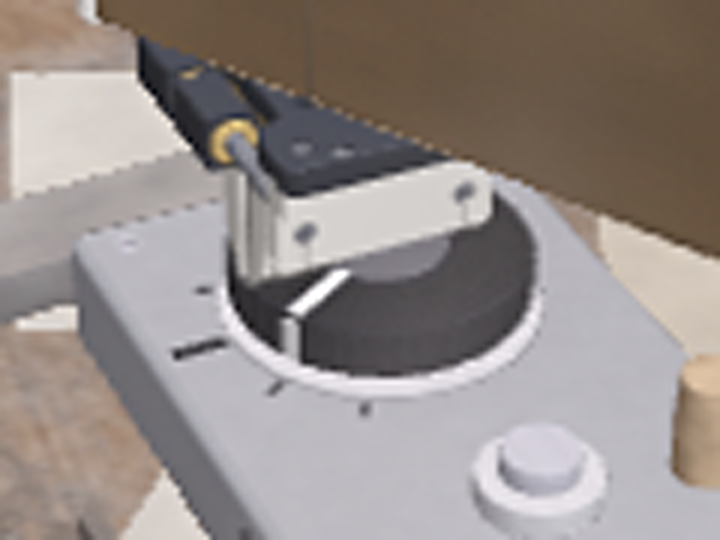

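Request:
servo_tool(
  angular=[
    [0,0,-3],
    [0,0,-6],
    [0,0,-9],
    [0,0,-12],
    [0,0,-15],
    [0,0,-18],
    [0,0,-21],
    [0,0,-24],
    [0,0,-27],
    [0,0,-30],
  ],
  slide=[
    [-0.2,2.1,0],
    [-0.2,4.3,0],
    [-0.2,6.4,0],
    [0,8.6,0],
    [0.2,10.7,0],
    [0.6,12.8,0],
    [1.1,14.9,0],
    [1.7,17.0,0],
    [2.4,19.0,0],
    [3.2,21.0,0],
  ],
  grip=[-1,-1,-1,-1,-1,-1,-1,-1,-1,-1],
)

```text
time: 4.72
tool_pos: [532.8, 92.5, 80.6]
tcp_rot: [3.141, 0.001, -0.417]
contact_force: [-3.6, 0.6, 7.6]
grip_width: 0.6
```

```bash
python3 look.py side4
```

```text
4.7667 [532.9  92.8  80.6] [-3.1  1.9  7.2]
0 [60.6 53.4]
0.524 [47.9 50.6]
1.047 [39.6 44.5]
1.571 [37.7 37. ]
```

View pics/side4.png

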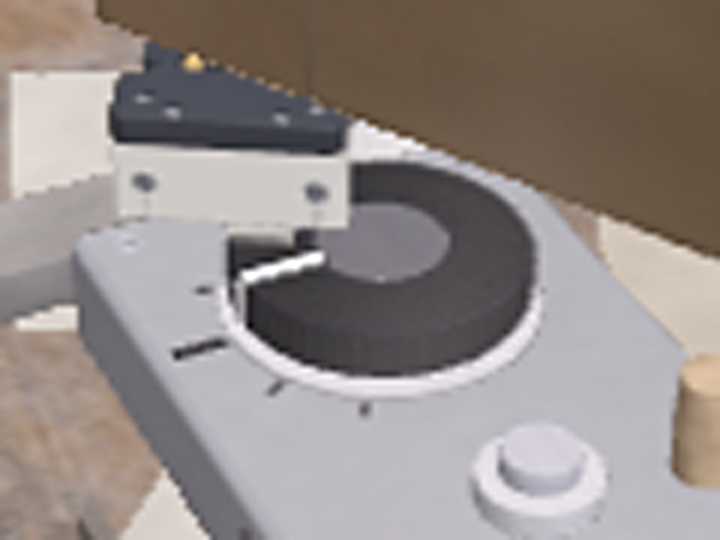

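The pointer end sits at crop pixel (243,277), in line with the long mark at about 1.0 rad. I'll lift straight up next.

Request:
servo_tool(
  angular=[
    [0,0,0],
    [0,0,0],
    [0,0,0],
    [0,0,0],
    [0,0,0],
    [0,0,0],
  ],
  slide=[
    [0,0,2],
    [0,0,10],
    [0,0,25],
    [0,0,32],
    [0,0,32],
    [0,0,32],
  ],
  grip=[-1,-1,-1,-1,-1,-1],
)

```text
time: 5.27
tool_pos: [533.7, 91.9, 112.5]
tcp_rot: [-3.141, -0.001, -0.414]
contact_force: [1.3, -0.6, 0.4]
grip_width: 0.4
```

```bash
python3 look.py side5
```

```text
5.3167 [533.3  91.9 111.9] [ 0.2 -0.   0.5]
0 [60.6 53.4]
0.524 [47.9 50.6]
1.047 [39.6 44.5]
1.571 [37.7 37. ]
```

View pics/side5.png

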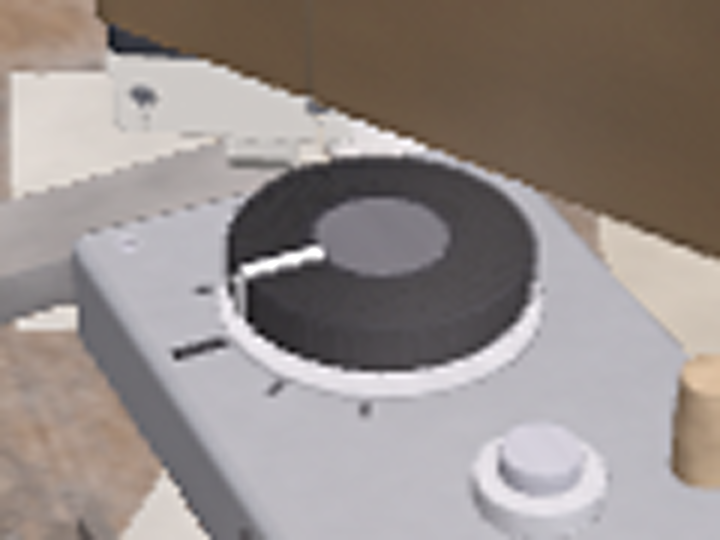

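```bash
python3 - <<'E'
from plant import bot
from h import *
c=bot.capture("top");cv2.imwrite("pics/top2.png",c["img"])
k=f(c);v,u=np.mgrid[0:420,0:560];z=c["range_z"]
W=(np.stack([(u-c["cx"])/k*z,(v-c["cy"])/k*z,z],-1)-c["t"])@c["R"]
for x0 in range(200,700,50):
    m=(z>0)&(W[...,0]>x0)&(W[...,0]<x0+50)&(W[...,2]>140)&(W[...,1]>-150)&(W[...,1]<320)
    q=W[m]
    if len(q)>10: print(x0,len(q),"y",np.percentile(q[:,1],[1,99]).round(),"z",np.percentile(q[:,2],[1,99]).round())
o=bot.get_obs();print(o["joint_positions"].round(3),o["tool_pos"])
E
```

```text
300 7155 y [ 35. 131.] z [583. 652.]
350 8530 y [ 31. 143.] z [532. 626.]
400 5676 y [ 29. 146.] z [488. 575.]
450 2580 y [ 13. 150.] z [198. 521.]
500 5175 y [  2. 156.] z [202. 476.]
550 1477 y [ 28. 150.] z [438. 473.]
650 5231 y [-145.  315.] z [288. 355.]
[ 0.029  0.49   1.637 -0.     1.016  2.014] [533.08375834  91.9071564  111.65859899]
```

View pics/top2.png

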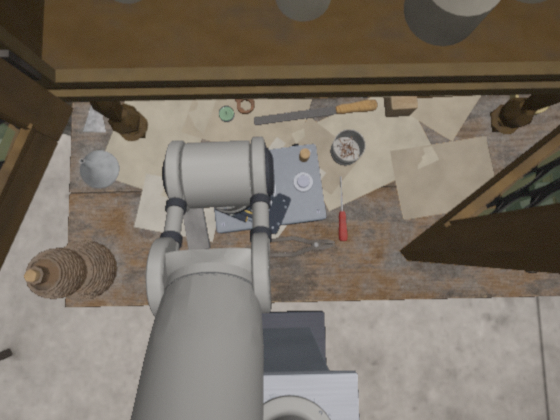

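Request:
servo_tool(
  angular=[
    [0,0,6],
    [0,0,12],
    [0,0,18],
    [0,0,24],
    [0,0,30],
    [0,0,30],
    [0,0,30],
    [0,0,30],
  ],
  slide=[
    [5,-27,3],
    [15,-60,6],
    [30,-90,6],
    [42,-115,6],
    [51,-135.5,6],
    [51,-135.5,0],
    [51,-135.5,-8],
    [51,-135.5,-8],
  ],
  grip=[-1,-1,-1,-1,-1,-1,-1,-1],
)

```text
time: 6.03
tool_pos: [582.7, -42.8, 101.6]
tcp_rot: [-3.14, 0.005, 0.107]
contact_force: [-0.1, -0.1, -0.5]
grip_width: 0.2
```

```bash
sed -i 's/150:240,230:350/170:290,260:420/;s/fx=6,fy=6/fx=5,fy=5/' look.py; python3 look.py side6
```

```text
6.0833 [582.9 -42.5 102.5] [-0.1  0.5  0.6]
0 [60.6 53.4]
0.524 [47.9 50.6]
1.047 [39.6 44.5]
1.571 [37.7 37. ]
```

View pics/side6.png

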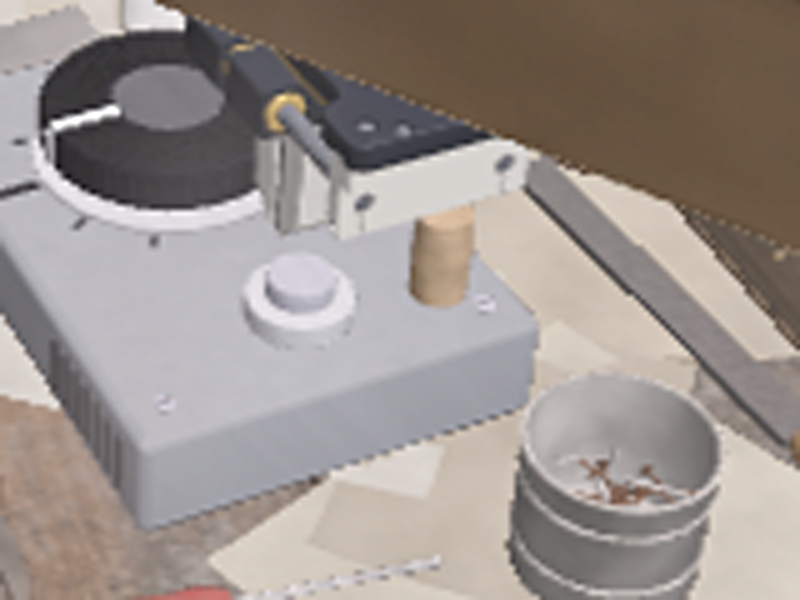

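Request:
servo_tool(
  angular=[
    [0,0,0],
    [0,0,0],
    [0,0,0],
    [0,0,0],
    [0,0,0],
    [0,0,0],
  ],
  slide=[
    [0,0,-10],
    [1,-1,-20],
    [1,-1,-25],
    [1,-1,-28],
    [1,-1,-28],
    [1,-1,-28],
  ],
  grip=[-1,-1,-1,-1,-1,-1],
)

```text
time: 6.58
tool_pos: [585.3, -44.2, 76.3]
tcp_rot: [-3.141, 0.001, 0.109]
contact_force: [-0.8, 0.7, 2.8]
grip_width: 0.7
```

```bash
python3 look.py side7
```

```text
6.6333 [585.5 -44.4  76.5] [-0.6  1.2  2.2]
0 [60.6 53.4]
0.524 [47.9 50.6]
1.047 [39.6 44.5]
1.571 [37.7 37. ]
```

View pics/side7.png

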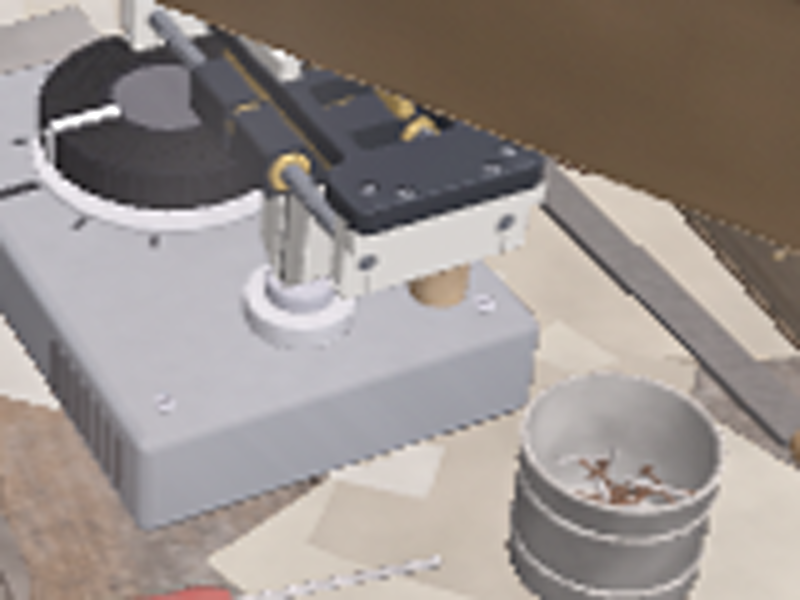

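Request:
servo_tool(
  angular=[
    [0,0,0],
    [0,0,0],
    [0,0,0],
    [0,0,0],
    [0,0,0],
  ],
  slide=[
    [0,0,-2],
    [0,0,-4],
    [0,0,-6],
    [0,0,-7],
    [0,0,-7],
  ],
  grip=[-1,-1,-1,-1,-1],
)

```text
time: 7.05
tool_pos: [585.9, -44.6, 71.1]
tcp_rot: [3.141, -0.002, 0.109]
contact_force: [-5.4, 1.0, 14.0]
grip_width: 0.3
```

Request:
servo_tool(
  angular=[
    [0,0,0],
    [0,0,0],
    [0,0,0],
  ],
  slide=[
    [0,0,-1],
    [0,0,-1],
    [0,0,-1],
  ],
  grip=[-1,-1,-1],
)

```text
time: 7.3
tool_pos: [586.0, -44.6, 70.9]
tcp_rot: [3.141, -0.002, 0.109]
contact_force: [-6.3, 1.1, 20.6]
grip_width: 0.6
```

```bash
python3 look.py side8
```

```text
7.35 [586.  -44.6  71. ] [-7.   1.1 20.7]
0 [60.6 53.4]
0.524 [47.9 50.6]
1.047 [39.6 44.5]
1.571 [37.7 37. ]
```

View pics/side8.png

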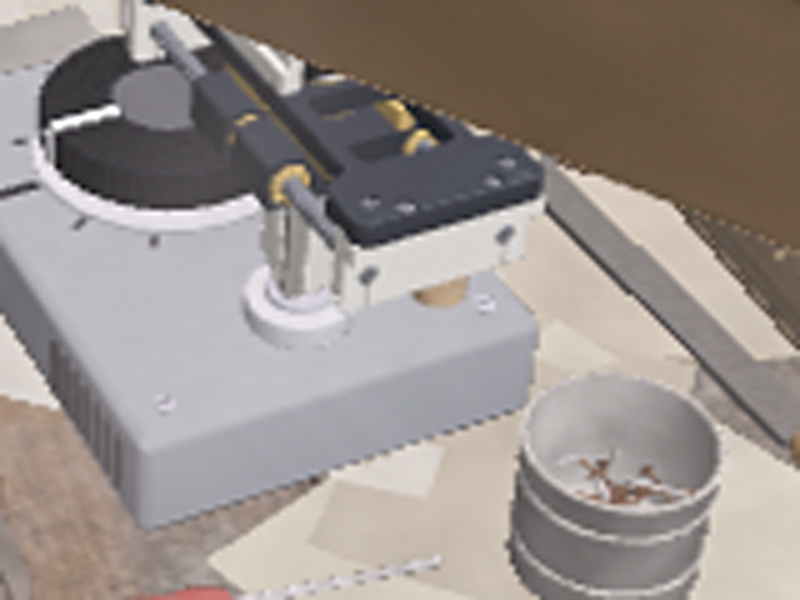

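Request:
servo_tool(
  angular=[
    [0,0,0],
    [0,0,0],
    [0,0,0],
    [0,0,0],
    [0,0,0],
    [0,0,0],
    [0,0,0],
    [0,0,0],
  ],
  slide=[
    [0,0,4],
    [0,0,10],
    [0,0,25],
    [0,0,45],
    [-20,0,60],
    [-40,0,70],
    [-40,0,70],
    [-40,0,70],
  ],
  grip=[-1,-1,-1,-1,-1,-1,-1,-1],
)

```text
time: 8.02
tool_pos: [545.5, -44.8, 138.8]
tcp_rot: [3.141, -0.001, 0.109]
contact_force: [0.8, 0.1, 0.4]
grip_width: 0.2
```

```bash
python3 look.py side9; python3 - <<'E'
from plant import bot
import cv2,numpy as np
cv2.imwrite("pics/full9.png",bot.capture("side")["img"])
E
```

```text
8.0667 [545.9 -44.8 138.3] [0.2 0.1 0.3]
0 [60.6 53.4]
0.524 [47.9 50.6]
1.047 [39.6 44.5]
1.571 [37.7 37. ]
```

View pics/side9.png

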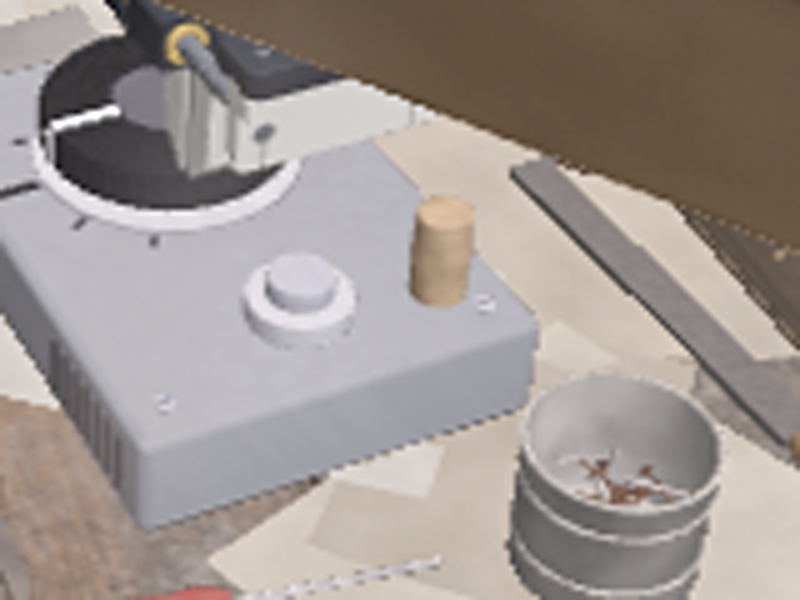

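View pics/full9.png

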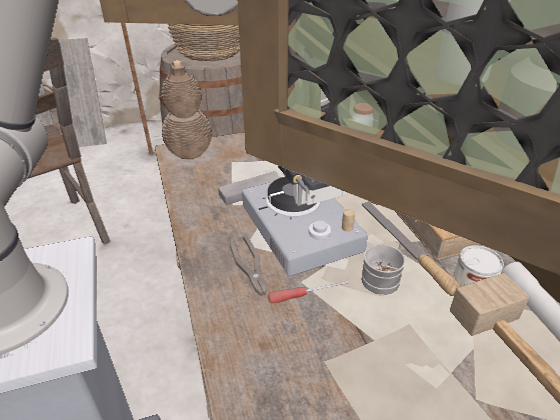

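The button is out again with its cap at crop pixel (302,275), where it was before. The pointer at (55,123) lines up with the long mark. The cork, tin and tools are unmoved, and the gripper is clear.

```bash
python3 -c "
from plant import bot
print(bot.close_job(),bot.get_obs()['contact_force'])"
```

```text
the job is handed in; nothing more can be done
the job is handed in; nothing more can be done
```

The cooler is set and I've handed the job in; the hand-in gives no verdict, so these are my own checks.

- **Dial:** With the closed fingertips I pressed the face at about 7 N and stroked it 60° clockwise, from the first stop to the long mark. After I lifted off, and again after pressing the button, the pointer matched the long-mark position in the side camera to within about a pixel. It never went near the last click.
- **Button:** I pressed it until it hit a hard stop at z ≈ 71 mm, with about 20 N on the tool and roughly 6 mm of travel. In the picture after I lifted off, the cap was back where it started.
- **Surroundings:** The last side-camera view showed the cork, tin, pliers, screwdriver and whetstone where they were. The jar is hidden behind the cabinet door in that view, so I did not check it directly, but the arm stayed clear of it.
- **Clearance:** The gripper was well clear of the box, with under 1 N on the tool.

About 8 s of the 51 s had been used at my last look. No check failed or disagreed.

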